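# Set the three-wheel address selector to the code tiles

## Task

Set the trainer's address selector: click each of the three thumbwheels round, with gentle pushes on its ribs, until the digit facing straight up has the same colour and number of dots as the code tile lying on the ledge in line with that wheel. Never ram or lean hard on the selector, leave every wheel settled in its click stop, and leave the tape roll, the tin and the cup standing where they are.

Things in the scene. Friction and masses are not known exactly. Their poses are not given: they have to be found in the camera images.
- bank: White address-selector box, fixed, 190 (its x) x 216 (y) x 92 mm high, with a grey ledge 62 mm deep, 30 mm high along its +x side. Origin: centre of the box's underside on the bench; z up. Three grey-ribbed thumbwheels, 28 mm wide, stand out of 34 x 146 mm slots in its top; axles level along y, 85 mm above the bench. Black lines on the top mark the line over the axles.
- wheel_l (a joint): Turn of the left (+y) wheel, rad about the box's +y: grows as the wheel's top moves to the box's +x. All three wheels are alike: eight flat facets 50 mm from the axle, a digit each, by colour and number of dots: 0 black, 1 brown, 2 red, 3 orange, 4 yellow, 5 green, 6 blue, 7 violet. Digit d faces straight up at d x 0.785 rad. Stops just beyond 0 and 7: no way round.
- wheel_m (a joint): Turn of the middle wheel, as wheel_l. Each wheel has slick ribs between its facets, 8 mm thick, 28 mm wide, reaching 70 mm from the axle (facet edges: 54 mm); with a digit straight up the nearest ribs lean 22.5 degrees either way. A finger moved level along the box's x, its tip 57 mm above the axle, catches a rib; pushing it over the top to the other side is one digit, about 45 mm. Push with an upright face of the finger: a sloping one rides up and jams.
- wheel_r (a joint): Turn of the right (-y) wheel, as wheel_l. Each wheel has a sprung click stop at every digit: a push on a rib meets about 2 to 4 N at first, gives way after half a step (22.5 degrees), and the wheel then snaps on to the next digit by itself; let go before that, it springs back.
- wheel_l_axle (a point): Centre of the left (+y) wheel on its axle, at y = +64 mm of the box, 85 mm above the bench; axes as the box's; it does not move.
- wheel_m_axle (a point): Centre of the middle wheel on its axle, at y = 0 mm of the box, 85 mm above the bench; axes as the box's; it does not move.
- wheel_r_axle (a point): Centre of the right (-y) wheel on its axle, at y = -64 mm of the box, 85 mm above the bench; axes as the box's; it does not move.
- tile_red: Red code tile with 2 dots (digit 2), a fixed plate 46 x 46 x 10 mm lying on the box's ledge in line (same y of the box) with one of the wheels, 124 mm to +x of its axle. Origin: centre of its underside, 30 mm above the bench.
- tile_green: Green code tile with 5 dots (digit 5), a fixed plate 46 x 46 x 10 mm lying on the box's ledge in line (same y of the box) with one of the wheels, 124 mm to +x of its axle. Origin: centre of its underside, 30 mm above the bench.
- tile_blue: Blue code tile with 6 dots (digit 6), a fixed plate 46 x 46 x 10 mm lying on the box's ledge in line (same y of the box) with one of the wheels, 124 mm to +x of its axle. Origin: centre of its underside, 30 mm above the bench.
- tape_roll: White tape roll lying flat, 80 mm across, 52 mm hole, 30 mm high; a loose bystander. Origin: centre of its underside.
- flux_tin: Round aluminium tin, 66 mm across, 32 mm high; a loose bystander. Origin: centre of its underside.
- beaker: Clear plastic cup, 68 mm across, 95 mm high; a loose bystander. Origin: centre of its underside.

How it is judged:
At the end, for the whole second after the job is handed in: Each wheel shows straight up, within 0.14 rad (8 degrees), the digit of the tile lying in line with it (red 2, green 5, blue 6), and stands still (below 0.1 rad/s) (((y of tile_red in the frame of bank between 0.044 and 0.084 m and value of joint wheel_l between 1.4308 and 1.7108 rad) or (y of tile_green in the frame of bank between 0.044 and 0.084 m and value of joint wheel_l between 3.787 and 4.067 rad) or (y of tile_blue in the frame of bank between 0.044 and 0.084 m and value of joint wheel_l between 4.5724 and 4.8524 rad)) and velocity of joint wheel_l between -0.1 and 0.1 rad/s and ((y of tile_red in the frame of bank between -0.02 and 0.02 m and value of joint wheel_m between 1.4308 and 1.7108 rad) or (y of tile_green in the frame of bank between -0.02 and 0.02 m and value of joint wheel_m between 3.787 and 4.067 rad) or (y of tile_blue in the frame of bank between -0.02 and 0.02 m and value of joint wheel_m between 4.5724 and 4.8524 rad)) and velocity of joint wheel_m between -0.1 and 0.1 rad/s and ((y of tile_red in the frame of bank between -0.084 and -0.044 m and value of joint wheel_r between 1.4308 and 1.7108 rad) or (y of tile_green in the frame of bank between -0.084 and -0.044 m and value of joint wheel_r between 3.787 and 4.067 rad) or (y of tile_blue in the frame of bank between -0.084 and -0.044 m and value of joint wheel_r between 4.5724 and 4.8524 rad)) and velocity of joint wheel_r between -0.1 and 0.1 rad/s); the robot touches nothing.
It fails at once if the tape roll is moved by more than 20 mm or tipped (distance of tape_roll from where it was at the start of the episode above 0.02 m or angle between tape_roll's own z axis and vertical above 0.35 rad).
It fails at once if the tin is moved by more than 20 mm or tipped (distance of flux_tin from where it was at the start of the episode above 0.02 m or angle between flux_tin's own z axis and vertical above 0.35 rad).
It fails at once if the cup is moved by more than 20 mm or tipped (distance of beaker from where it was at the start of the episode above 0.02 m or angle between beaker's own z axis and vertical above 0.35 rad).
It fails at once if the selector is rammed or leant on with more than 40 N (contact force between bank and anything else above 40 N).
It also fails if it takes over 64 s, if anything falls off the work surface, if the arm or the gripper's body presses on something with over 40 N, if the wrist force passes 120 N, or if a joint passes its speed limit or range.

## Robot

A 6-joint arm with a two-finger parallel gripper is mounted at the origin on the work surface. World frame = base frame: x ahead of the robot, y to its left, z up, the work surface at z = 0. Lengths are in m, angles in rad, forces in N, time in s.
With the tool pointing down it reaches from about 0.375 to 0.9 m from the base axis. Payload 3.1 kg.
Tool frame: the origin (TCP) lies midway between the tips of the shut fingers; the grasp point (between the pads) lies 19 mm behind it; y points along the fingers, z is the direction in which the jaws open and shut, and the axes are right-handed (so a half turn about y gives the same grasp; the last joint's range is limited). The gripper opens to 87 mm and grips with 3 to 60 N. Pads are 19 mm wide; open, the fingers measure 117 mm over their backs; the gripper's body (75 mm by 190 mm) begins 51 mm behind the grasp point.
Start: joints at [-1.28, 0.527, 1.433, -0, 1.181, -0.178], TCP at [0.282, -0.558, 0.19] pointing down, gripper open.
Joint ranges: [-3.08, 3.08], [-0.75, 2.2], [0.22, 2.44], [-1.43, 4.57], [0, 2.65], [-2.85, 2.85]. Speed limits (rad/s): [2.79, 2.79, 3.14, 3.14, 3.14, 3.14].

## Interface

Orientations are given as [roll, pitch, yaw] about the fixed x, y, z axes, in that order (R = Rz(yaw) Ry(pitch) Rx(roll)).
In Python, from workcell import telemetry, imaging, job, finder gives the robot as it stands.
- The arm moves only by the shell command python3 -m handwheel 'ROWS'. ROWS is JSON, a list of rows, each a list of 3 entries, a list of its own where there are three numbers: the turn, a rotation vector about the tool's x, y, z in degrees, then the shift along the tool's x, y, z in m, then the finger opening in m, from 0 to 0.087. In form: [[[rx, ry, rz], [tx, ty, tz], gripper], ...]. A call has 1 to 5 rows; each row shifts and turns the pose as measured when the row begins, along the tool's axes as they then stand; what a row does not reach is not made up. A row lasts 1/12 s, in which the tool goes at most 41.7 mm and 7.16 degrees, less where a joint would pass 70% of its speed; a pose out of reach is approached as far as the arm can. A call with a gripper value outside its range is refused whole. The fingers move at their own pace and stop on an object; the grip force is fixed at half the most. Time passes only in rows, so rows that do not move let the fingers close. It gives the time, the measured TCP pose, the force and the opening at its end, in the units of the state.
- telemetry.observe(): the state, without advancing time (a new reading comes with each control period).
- imaging.camera(name): name is "scene" or "side" or "wrist"; returns the picture (400x640x3 uint8, red, green, blue); there is no depth.
- imaging.calibration(name): a dict with "fovy" (degrees; the focal length in pixels is half the picture's height over the tangent of half this angle, whatever the lens; pixels are square), "cx", "cy" (the principal point, pixels), "k1" (the pictures are not rectified: a ray, as slopes to the right and down, at radius r is drawn at 1 + k1 r^2 times it, then the intrinsics apply), "eye" and "rotation" of the camera in the world. Camera axes: x right, y down, z forward; pixel columns grow to the right and rows downward; lengths in m; the calibration is good to about 2 mm. A picture is of the moment at which its call begins: read the wrist's pose just before it. calibration takes no time and is no camera call; for the wrist camera it gives the pose at the moment of the call.
- job.finish_job(): hands the job in, once; it reports no verdict.
Trained networks look in the newest picture that a camera, given by its name, has taken for a name from the list of things; names that differ only in an ending like _2 or _b are one class to them, and where a whole thing is asked for, a point or a joint stands for the part that bears it (a point fixed in the world has none). Each returns a list of dicts, best first, with "score" (0 to 1); they miss things now and then, are a little off and sometimes report something else, mostly with a low value. They report only what shows in the picture. A call takes as long as a camera call.
- finder.spot_in(thing, camera): "rect" ([centre column, centre row, width, height] as shares, 0 to 1, of the picture: columns of its width, rows of its height, round what is visible of it).
- finder.outline_of(thing, camera): "pixels" (400x640 bool, what is visible of it) and "rect" ([centre column, centre row, width, height] as shares, 0 to 1, of the picture: columns of its width, rows of its height, round what is visible of it).
- finder.place_of(thing, camera): "point" ([column, row] as shares, 0 to 1, of the picture: columns of its width, rows of its height: a listed point, or the origin of a listed thing).
The state is a dict: "t": time; "joint_positions": joint angles; "joint_velocities": joint speeds; "joint_efforts": joint torques, N m; "tcp_pos": TCP position; "ee_rot": TCP orientation; "force": force on the tool from outside, world axes, zero at the start; "wrist_torque": the same for the moment, N m; "opening": finger opening in m.
Only numpy, scipy, OpenCV 4.12 (cv2) and the standard library are available. Lean on these libraries where they do the work, as an engineer would, in place of code of your own. Each camera call takes 0.05 s, during which the arm holds its last target.

## Working session

There is one attempt and no reset: what is moved stays moved. The work goes in short steps, Python scripts to look and compute and a shell command to move; the robot and the scene stay as the last step left them, time stands still between calls to the robot, and variables do not carry over. Pictures are saved under pics/ and viewed, and the job is handed in when it is done.

```bash
mkdir -p pics; ls
python3 - <<'E'
from workcell import telemetry, imaging, job, finder
import cv2
print(telemetry.observe())
for n in ["scene","side","wrist"]:
    im=imaging.camera(n); cv2.imwrite(f"pics/{n}0.png",im[:,:,::-1]); print(n,imaging.calibration(n))
E
```

```text
pics
{'t': 0.0, 'joint_positions': array([-1.28049831e+00,  5.28471151e-01,  1.43394206e+00, -4.24406344e-05,
        1.18137531e+00, -1.78492767e-01]), 'joint_velocities': array([ 1.54689874e-04, -2.90654998e-04,  1.96742804e-03,  9.26416416e-05,
       -1.88439011e-03,  1.13411320e-03]), 'joint_efforts': array([-1.13148275e-05, -4.40040350e+01, -1.76594067e+01,  6.32911082e-02,
        5.81861415e-02, -1.63769496e-04]), 'tcp_pos': array([ 0.28215923, -0.55676281,  0.18935601]), 'ee_rot': array([-1.57296427e+00,  3.51263036e-04, -2.67278610e+00]), 'force': array([0.10569768, 0.35667492, 0.10717913]), 'wrist_torque': array([-0.01642934,  0.05090398,  0.01951219]), 'opening': 0.08692672955766331}
scene {'fovy': 44.82521678447733, 'cx': 316.8982017566338, 'cy': 197.4501868750619, 'k1': 0.040643297217625315, 'eye': array([ 1.20031891, -0.10773289,  0.82765731]), 'rotation': array([-2.45391074,  0.00310665,  1.3469651 ])}
side {'fovy': 49.21962095837198, 'cx': 323.2935652982039, 'cy': 202.44299283280702, 'k1': -0.05875374279277699, 'eye': array([0.47085863, 0.72366798, 0.47962546]), 'rotation': array([-2.07461708, -0.01690258, -2.99819246])}
wrist {'fovy': 68.6859282357576, 'cx': 317.48756195240026, 'cy': 198.18133352713127, 'k1': -0.03186040463772842, 'eye': array([ 0.35225456, -0.52078403,  0.38518449]), 'rotation': array([ 2.85428073e+00,  7.95974711e-04, -1.10393292e+00])}
```

View pics/scene0.png

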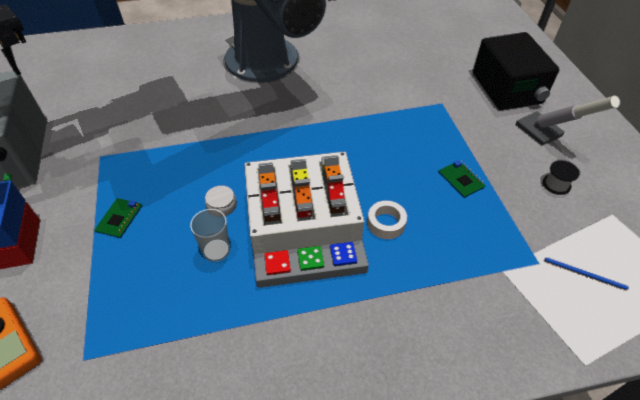

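View pics/side0.png

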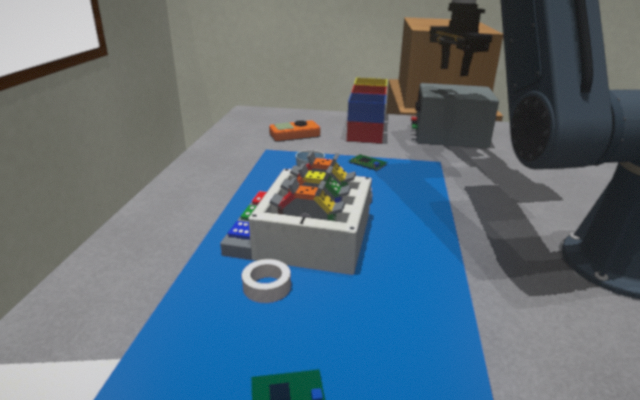

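View pics/wrist0.png

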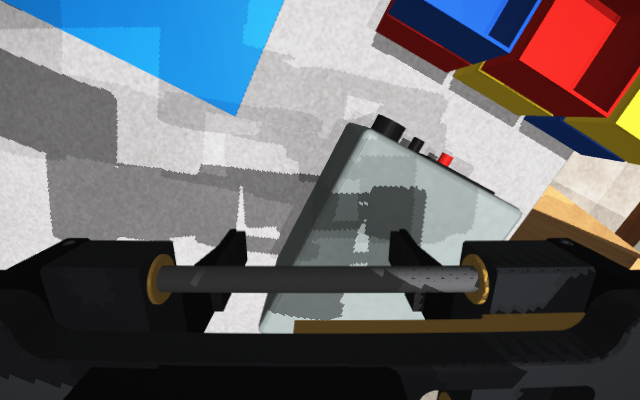

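```bash
cat > h.py <<'E'
import numpy as np, cv2
from scipy.spatial.transform import Rotation as R
from workcell import telemetry, imaging, job, finder
def cal(n):
    c=imaging.calibration(n); f=200/np.tan(np.radians(c['fovy']/2)); r=np.array(c['rotation'])
    M=R.from_euler('xyz',r).as_matrix()
    return c,f,M
def proj(n,P,C=None):
    c,f,M=C or cal(n); q=(np.atleast_2d(P)-c['eye'])@M; s=q[:,:2]/q[:,2:]
    r2=(s**2).sum(1,keepdims=True); s=s*(1+c['k1']*r2); return s*f+[c['cx'],c['cy']]
def unproj(n,uv,z,C=None):
    c,f,M=C or cal(n); d=(np.atleast_2d(uv)-[c['cx'],c['cy']])/f; s=d.copy()
    for _ in range(20): s=d/(1+c['k1']*(s**2).sum(1,keepdims=True))
    ray=np.c_[s,np.ones(len(s))]@M.T; t=(z-c['eye'][2])/ray[:,2]; return c['eye']+ray*t[:,None]
E
python3 - <<'E'
from h import *
c,f,M=cal("scene"); print(M[:,2])
im=cv2.imread('pics/scene0.png'); cv2.imwrite('pics/s_crop.png',cv2.resize(im[140:295,180:420],None,fx=3.3,fy=3.3,interpolation=cv2.INTER_CUBIC))
im=cv2.imread('pics/side0.png'); cv2.imwrite('pics/d_crop.png',cv2.resize(im[140:310,210:390],None,fx=3.4,fy=3.4,interpolation=cv2.INTER_CUBIC))
E
```

```text
[-0.61944622  0.13855229 -0.77271576]
```

View pics/s_crop.png

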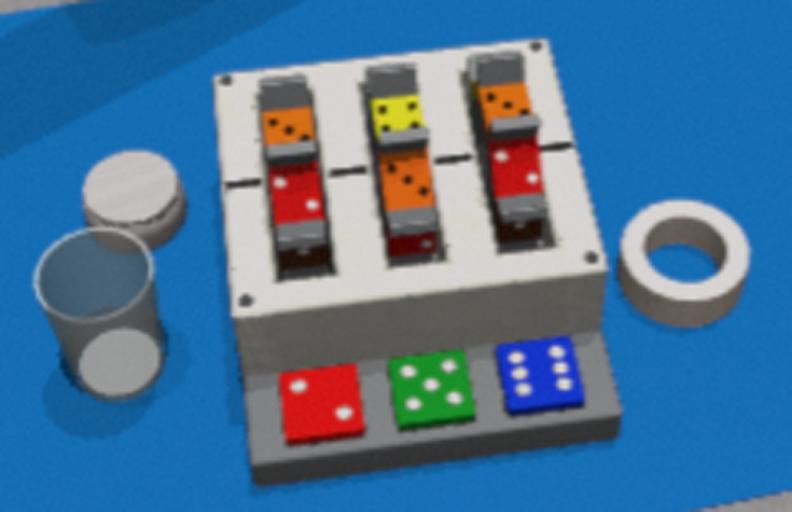

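View pics/d_crop.png

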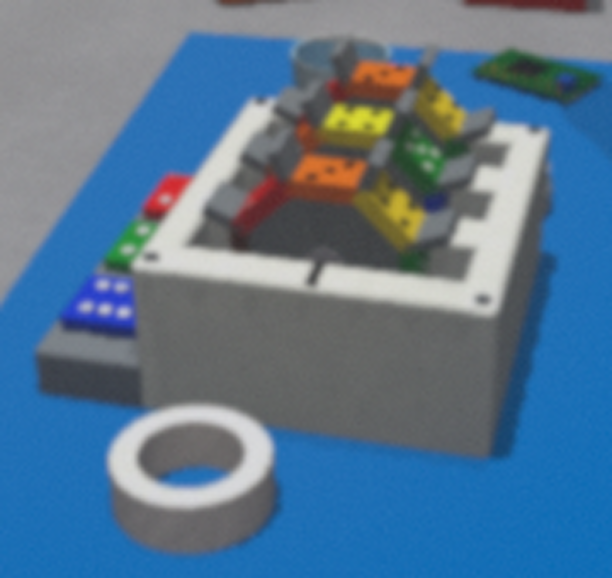

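Run:
```python
from h import *
from scipy.optimize import least_squares
s=np.array([[214,75],[548,40],[607,268],[237,308]])/3.3+[180,140]
loc=np.array([[-.095,-.108,.092],[-.095,.108,.092],[.095,.108,.092],[.095,-.108,.092]])
sd=np.array([[552,125],[495,312],[135,262]])/3.4+[210,140]; sl=loc[[0,1,2]]
A,B=cal("scene"),cal("side")
def pose(p,l):
    c,s_=np.cos(p[2]),np.sin(p[2]); return l@np.array([[c,s_,0],[-s_,c,0],[0,0,1]])+[p[0],p[1],0]
def res(p): return np.r_[(proj("",pose(p,loc),A)-s).ravel(),(proj("",pose(p,sl),B)-sd).ravel()]
r=least_squares(res,[.55,0,0]); print(r.x,np.degrees(r.x[2]),r.fun.round(1))
p=r.x
cr=[('scene',A),('side',B)]
import cv2
for n,C in cr:
    im=cv2.imread(f'pics/{n}0.png'); u0=(180,140) if n=='scene' else (210,140)
    big=cv2.resize(im[140:310,u0[0]:u0[0]+240],None,fx=3.3,fy=3.3,interpolation=cv2.INTER_CUBIC)
    def dr(l,col):
        q=((proj("",pose(p,np.array(l)),C)-u0+.5)*3.3); cv2.polylines(big,[np.int32(q)],True,col,1)
    dr(loc,(0,0,255)); dr(loc*[1,1,0],(0,255,0))
    dr([[0,-.108,.092],[0,.108,.092]],(255,0,255))
    for y in(-.064,0,.064): dr([[.05*np.tan(np.pi/8)*a,y+b*.014,.135] for a,b in((-1,-1),(1,-1),(1,1),(-1,1))],(255,255,0)); dr([[.124+.023*a,y+b*.023,.04] for a,b in((-1,-1),(1,-1),(1,1),(-1,1))],(0,255,255))
    cv2.imwrite(f'pics/{n}_fit.png',big)
for y in(.064,0,-.064): print(y,pose(p,np.array([[0,y,.143],[-.045,y,.143],[.045,y,.143]])).round(4).tolist())
```

```text
[ 5.83537662e-01 -4.69117203e-04 -7.65608286e-02] -4.386612356933675 [-0.1 -1.7  0.3 -2.1  1.  -0.4 -1.5  1.5  0.  -0.2  0.8 -0.5 -2.1 -0.4]
0.064 [[0.5884, 0.0633, 0.143], [0.5436, 0.0668, 0.143], [0.6333, 0.0599, 0.143]]
0 [[0.5835, -0.0005, 0.143], [0.5387, 0.003, 0.143], [0.6284, -0.0039, 0.143]]
-0.064 [[0.5786, -0.0643, 0.143], [0.5338, -0.0608, 0.143], [0.6235, -0.0677, 0.143]]
```

View pics/scene_fit.png

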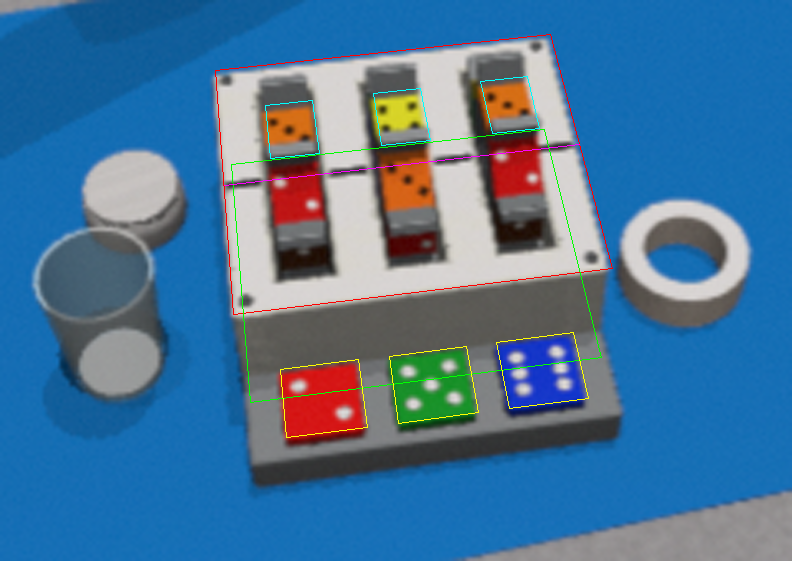

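View pics/side_fit.png

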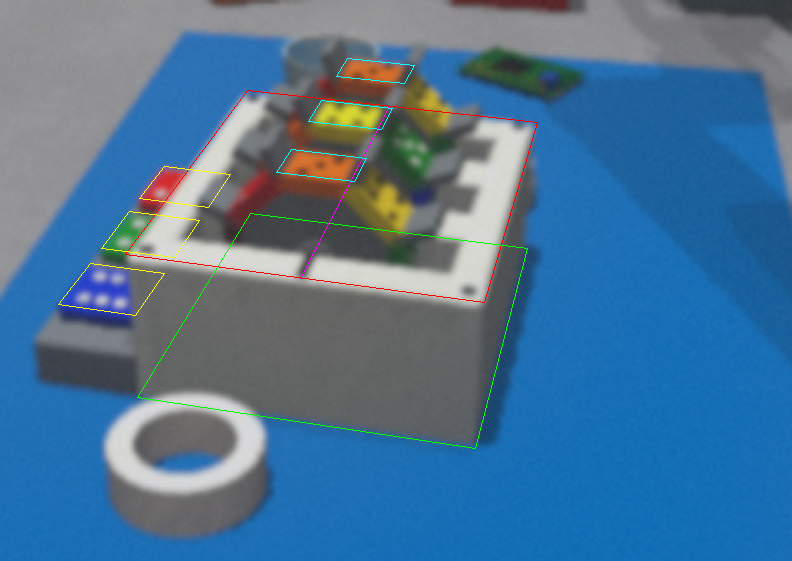

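```bash
python3 -m handwheel '[[[0,6.25,0],[0,0,0],0],[[0,6.25,0],[0,0,0],0],[[0,6.25,0],[0,0,0],0],[[0,6.25,0],[0,0,0],0],[[0,6.25,0],[0,0,0],0]]'
cat > st.py <<'E'
from h import *
import sys
s=telemetry.observe(); p=np.array(s['tcp_pos']); M=R.from_euler('xyz',s['ee_rot']).as_matrix()
y0=-0.0766; bx=np.array([np.cos(y0),np.sin(y0),0]); by=np.array([-bx[1],bx[0],0])
o=np.array([.5835,-.0005,.085]); d=p-o
print('t',s['t'],'box',np.round([d@bx*1e3,d@by*1e3,d[2]*1e3],1),'F',np.round([s['force']@bx,s['force']@by,s['force'][2]],1),'op',round(s['opening'],4),'rpy',np.degrees(s['ee_rot']).round(1), 'q',np.round(s['joint_positions'],2))
if len(sys.argv)>3:
    g=o+float(sys.argv[1])/1e3*bx+float(sys.argv[2])/1e3*by+[0,0,float(sys.argv[3])/1e3]
    T=np.c_[-bx,[0,0,-1],-by]; T=T*1.0
    print('tool shift mm',(M.T@(g-p)*1e3).round(1),'turn',np.degrees(R.from_matrix(M.T@T).as_rotvec()).round(2))
E
python3 st.py -46 64 105
```

```text
t: 0.57
tcp_pos: [0.2817, -0.5552, 0.1873]
ee_rot: [-1.577, -0.003, 3.041]
force: [0.6, 0.4, 1.2]
opening: 0.0616
t 0.5667 box [-258.5 -576.1  102.3] F [0.6 0.4 1.2] op 0.0616 rpy [-90.4  -0.2 174.3] q [-1.28  0.53  1.44 -0.    1.18  0.39]
tool shift mm [-197.2    0.8 -645. ] turn [ 0.36 -1.36  0.15]
```

```bash
for i in 1; do python3 -m handwheel '[[[0,-1.3,0],[-0.0115,-0.001,-0.038],0],[[0,0,0],[-0.0115,-0.001,-0.038],0],[[0,0,0],[-0.0115,-0.001,-0.038],0],[[0,0,0],[-0.0115,-0.001,-0.038],0],[[0,0,0],[-0.0115,-0.001,-0.038],0]]'; done
python3 st.py -46 64 105
```

```text
t: 0.98
tcp_pos: [0.3542, -0.3745, 0.1901]
ee_rot: [-1.571, -0.002, 3.047]
force: [1.2, 0.5, 0.2]
opening: 0.0283
t 0.9833 box [-200.  -390.5  105.1] F [1.2 0.6 0.2] op 0.0283 rpy [-9.000e+01 -1.000e-01  1.746e+02] q [-1.03  0.38  1.7  -0.    1.06  0.64]
tool shift mm [-146.     0.  -457.1] turn [ 0.03 -1.    0.12]
```

```bash
python3 -m handwheel '[[[0,-1,0],[-0.0115,-0.001,-0.038],0],[[0,0,0],[-0.0115,-0.001,-0.038],0],[[0,0,0],[-0.0115,-0.001,-0.038],0],[[0,0,0],[-0.0115,-0.001,-0.038],0],[[0,0,0],[-0.0115,-0.001,-0.038],0]]'
python3 -m handwheel '[[[0,-0.5,0],[-0.0115,-0.001,-0.038],0],[[0,0,0],[-0.0115,-0.001,-0.038],0],[[0,0,0],[-0.0115,-0.001,-0.038],0],[[0,0,0],[-0.0115,-0.001,-0.038],0],[[0,0,0],[-0.0115,-0.001,-0.038],0]]'
python3 st.py -46 64 105
```

```text
t: 1.4
tcp_pos: [0.4278, -0.1801, 0.1948]
ee_rot: [-1.573, -0.003, 3.062]
force: [0.4, -0.6, 0.6]
opening: 0.0018
t: 1.82
tcp_pos: [0.4997, 0.0153, 0.2002]
ee_rot: [-1.573, -0.003, 3.07]
force: [0.7, -0.6, 0.4]
opening: 0.0007
t 1.8167 box [-84.7   9.4 115.2] F [ 0.7 -0.5  0.4] op 0.0007 rpy [-90.1  -0.2 175.9] q [-0.19  0.35  1.73  0.    1.07  1.45]
tool shift mm [-39.   10.2 -54.4] turn [0.12 0.29 0.19]
```

```bash
python3 -m handwheel '[[[0,0.3,0],[-0.013,0.005,-0.027],0],[[0,0,0],[-0.013,0.003,-0.027],0],[[0,0,0],[-0.006,0,0],0],[[0,0,0],[0,0,0],0]]'
python3 st.py -46 64 58
python3 - <<'E'
from h import *
for n in('side','scene'):
    im=imaging.camera(n)[:,:,::-1]; cv2.imwrite(f'pics/{n}1.png',cv2.resize(im[60:280,200:440],None,fx=2.6,fy=2.6,interpolation=cv2.INTER_CUBIC))
E
```

```text
t: 2.15
tcp_pos: [0.5381, 0.0783, 0.1919]
ee_rot: [-1.575, -0.001, 3.076]
force: [-0.2, -0.4, 0.6]
opening: 0.0005
t 2.15 box [-51.3  75.1 106.9] F [-0.2 -0.4  0.6] op 0.0005 rpy [-9.030e+01 -1.000e-01  1.762e+02] q [-0.06  0.42  1.64  0.01  1.09  1.57]
tool shift mm [-5.3 48.9 11.4] turn [0.25 0.63 0.08]
```

View pics/side1.png

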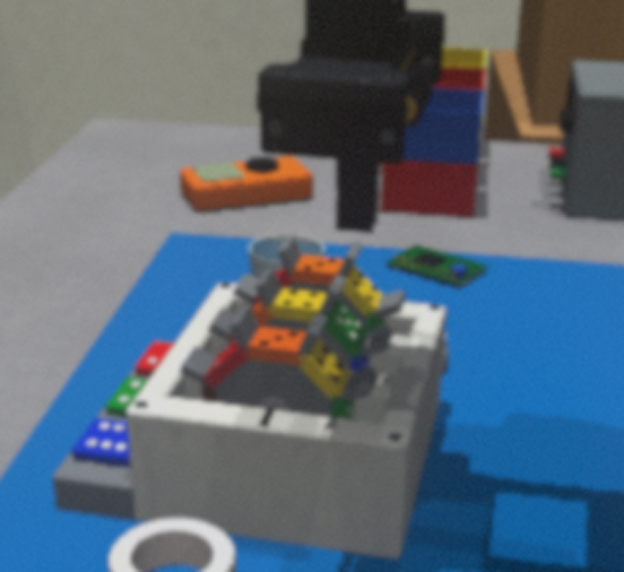

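View pics/scene1.png

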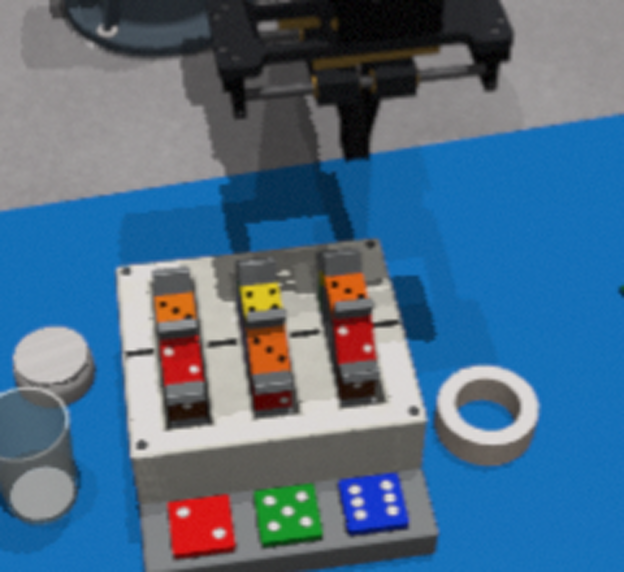

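```bash
python3 -m handwheel '[[[0,0.6,0],[0.003,0.015,0.0115],0],[[0,0,0],[0,0.012,0],0],[[0,0,0],[0,0,0],0],[[0,0,0],[0,0,0],0]]'
python3 st.py -46 64 58
```

```text
t: 2.58
tcp_pos: [0.5302, 0.0608, 0.165]
ee_rot: [-1.574, -0.004, 3.057]
force: [-0.1, 1.0, 0.1]
opening: 0.0005
t 2.5833 box [-57.8  57.   80. ] F [-0.2  1.   0.1] op 0.0005 rpy [-90.2  -0.3 175.1] q [-0.1   0.44  1.69  0.    1.02  1.56]
tool shift mm [-11.9  22.   -7. ] turn [ 0.18 -0.47  0.26]
```

```bash
python3 -m handwheel '[[[0,-0.4,0],[-0.005,0.008,-0.004],0],[[0,0,0],[-0.002,0.007,-0.001],0],[[0,0,0],[0,0.003,0],0],[[0,0,0],[0,0,0],0],[[0,0,0],[0,0,0],0]]'
python3 st.py -46 64 58
```

```text
t: 3.0
tcp_pos: [0.5388, 0.0632, 0.147]
ee_rot: [-1.574, -0.002, 3.061]
force: [0.5, -0.2, 0.4]
opening: 0.0006
t 3.0 box [-49.4  60.1  62. ] F [ 0.5 -0.1  0.4] op 0.0006 rpy [-9.020e+01 -1.000e-01  1.754e+02] q [-0.09  0.48  1.68  0.    0.98  1.56]
tool shift mm [-3.4  4.  -3.9] turn [ 0.16 -0.25  0.12]
```

```bash
python3 -m handwheel '[[[0,-0.2,0],[-0.003,0.004,-0.003],0],[[0,0,0],[-0.005,0,0],0],[[0,0,0],[-0.005,0,0],0],[[0,0,0],[-0.005,0,0],0],[[0,0,0],[-0.005,0,0],0]]'
python3 st.py 0 64 58
```

```text
t: 3.42
tcp_pos: [0.5637, 0.0654, 0.1431]
ee_rot: [-1.574, -0.002, 3.066]
force: [0.2, -0.5, 0.1]
opening: 0.0004
t 3.4167 box [-24.8  64.2  58.1] F [ 0.3 -0.5  0.1] op 0.0004 rpy [-9.020e+01 -1.000e-01  1.757e+02] q [-0.08  0.51  1.63  0.    1.01  1.56]
tool shift mm [-24.8   0.1   0.2] turn [0.17 0.05 0.1 ]
```

```bash
cat > look.py <<'E'
from h import *
import sys
a=imaging.camera('side')[:,:,::-1][100:270,220:400]; b=imaging.camera('scene')[:,:,::-1][100:290,220:400]
a=cv2.resize(a,(398,376),interpolation=cv2.INTER_CUBIC); b=cv2.resize(b,(398,420),interpolation=cv2.INTER_CUBIC)[:376+44]
a=cv2.copyMakeBorder(a,0,44,0,0,cv2.BORDER_CONSTANT)
cv2.imwrite(f'pics/{sys.argv[1]}.png',np.hstack([a,b]))
E
python3 look.py k1
```

```text
(no output)
```

View pics/k1.png

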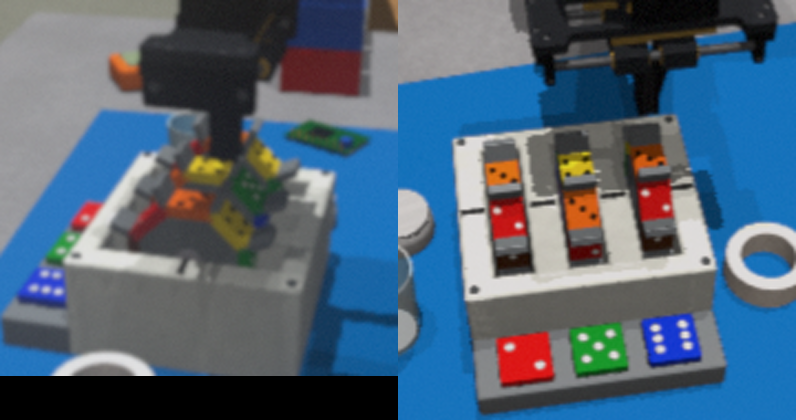

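Run:
```python
from h import *
s=telemetry.observe(); p=s['tcp_pos']; print(p)
for n,(x0,y0),k in(('side',(220,100),(398/180,376/170)),('scene',(220,100),(398/180,420/190))):
    for q in (p,p+[0,0,.05]): print(n,((proj(n,q)[0]-[x0,y0])*k).round(0))
for n in('side','scene','wrist'):
    im=imaging.camera(n)[:,:,::-1]; cv2.imwrite(f'pics/{n}2.png',cv2.resize(im[80:230,240:400],None,fx=5,fy=4,interpolation=cv2.INTER_CUBIC) if n!='wrist' else im)
```

```text
[0.56451048 0.0651672  0.14316815]
side [223. 192.]
side [224. 132.]
scene [248. 131.]
scene [249.  90.]
```

View pics/side2.png

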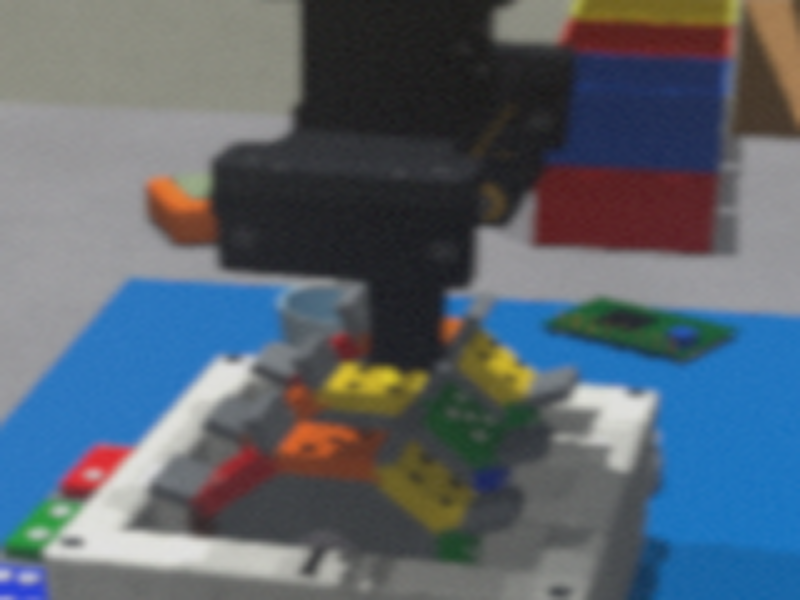

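View pics/scene2.png

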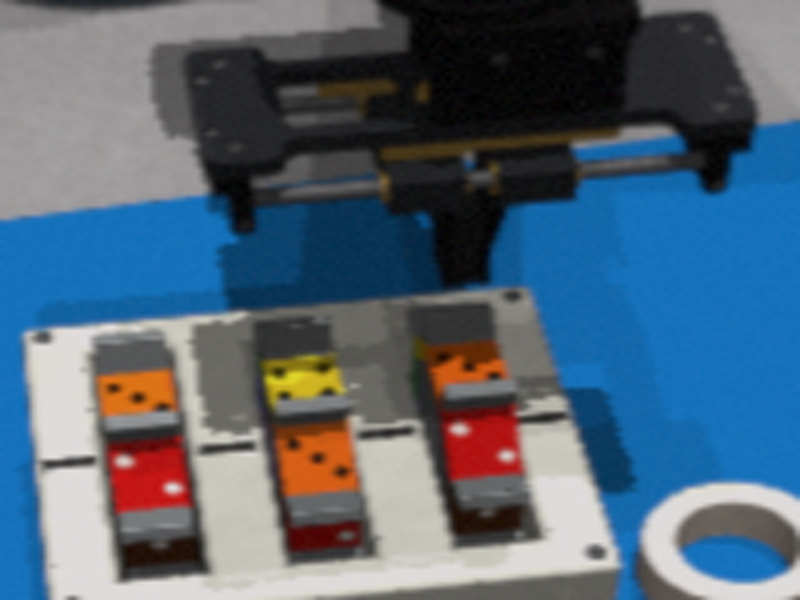

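View pics/wrist2.png

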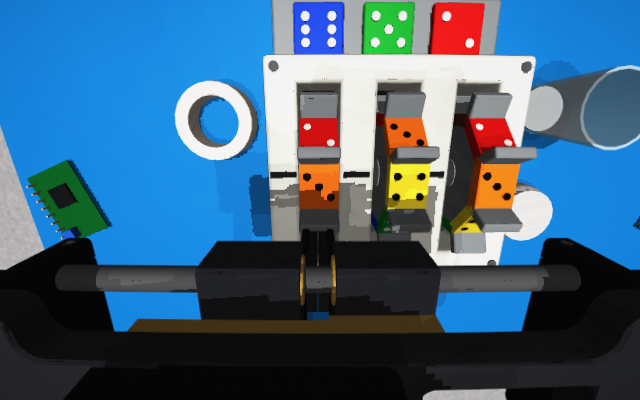

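Run:
```python
from h import *
from scipy.optimize import least_squares
s=telemetry.observe(); p=s['tcp_pos']
# side: tip edges cols 370..442, bottom row 365 ; scene: cols 440..490,row 282
obs={'side':np.array([406,365])/[5,4]+[240,80],'scene':np.array([465,283])/[5,4]+[240,80]}
C={n:cal(n) for n in obs}
r=least_squares(lambda x:np.r_[proj('',x,C['side'])[0]-obs['side'],proj('',x,C['scene'])[0]-obs['scene']],p)
print(p,r.x,r.x-p,r.fun)
c=imaging.calibration('wrist'); M=R.from_euler('xyz',c['rotation']).as_matrix(); print(c['eye'],proj('wrist',[p,p+[0,0,.02]]), proj('wrist',r.x))
im=imaging.camera('side'); print(im[160:195:2,321].tolist())
```

```text
[0.5625965  0.0653297  0.14288235] [0.56570176 0.06481542 0.17101468] [ 0.00310525 -0.00051429  0.02813233] [-0.84650949  0.70072936 -0.66196249 -1.05603844]
[0.64122697 0.06006452 0.33823639] [[319.33312998 225.58320886]
 [319.44743514 237.11170413]] [[319.94673815 237.87898022]]
[[32, 31, 36], [28, 31, 33], [36, 37, 42], [32, 33, 39], [30, 32, 37], [33, 34, 40], [58, 53, 41], [131, 119, 43], [129, 116, 40], [104, 92, 43], [94, 87, 46], [67, 63, 55], [59, 60, 61], [55, 56, 60], [60, 64, 67], [68, 67, 59], [82, 75, 48], [91, 85, 44]]
```

Run:
```python
from h import *
C={n:cal(n) for n in('side','scene')}
from scipy.optimize import least_squares
p=np.array([.5381,.0783,.1919])
o=np.r_[np.array([357,229])/2.6+[200,60],np.array([357,158])/2.6+[200,60]]
r=least_squares(lambda x:np.r_[proj('',x,C['side'])[0],proj('',x,C['scene'])[0]]-o,p); print(r.x-p,r.fun)
p0=np.array([.2822,-.5568,.1894]); yw=-2.673; z=np.array([-np.sin(yw),np.cos(yw),0])
print(proj('',[p0+z*.0435,p0-z*.0435,p0+z*.0435+[0,0,.019]],C['side']))
im=cv2.imread('pics/side0.png'); cv2.imwrite('pics/z.png',cv2.resize(im[0:100,400:520],None,fx=6,fy=6,interpolation=cv2.INTER_CUBIC))
```

```text
[0.00028293 0.00053742 0.028195  ] [-0.83560795  0.75586906 -0.63595695 -1.15370525]
[[443.24676515  79.59598497]
 [460.43623698  86.86462536]
 [444.15996793  73.04803048]]
```

View pics/z.png

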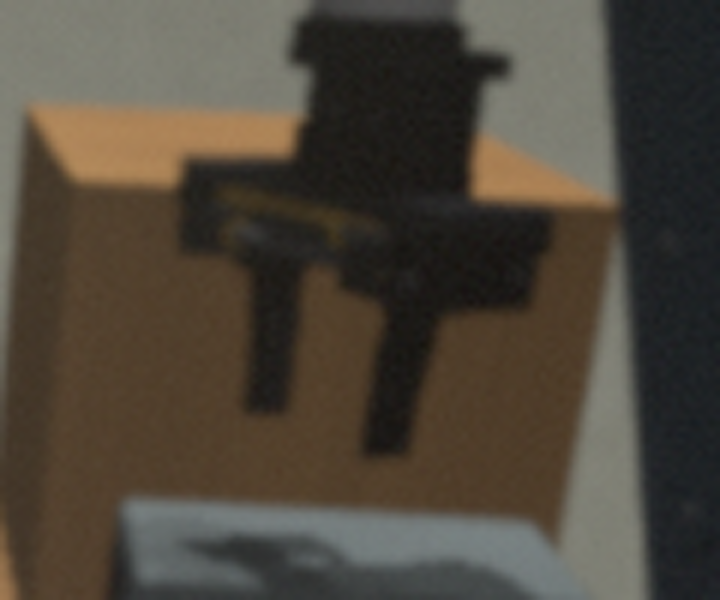

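Run:
```python
from h import *
C={n:cal(n) for n in('side','scene')}
for p,o1,o2 in ((np.array([.5381,.0783,.1919]),np.array([357,229])/2.6+[200,60],np.array([357,158])/2.6+[200,60]),(np.array([.5635,.0653,.143]),np.array([406,365])/[5,4]+[240,80],np.array([465,283])/[5,4]+[240,80])):
  for n,d,o in(('side',[0,.007,0],o1),('side',[0,.014,0],o1),('scene',[.0095,0,0],o2)):
    zs=np.linspace(0,.05,101); q=proj('',p+d+np.c_[zs*0,zs*0,zs],C[n]); i=np.argmin(abs(q[:,1]-o[1])); print(n,d,zs[i],q[i]-o)
```

```text
side [0, 0.007, 0] 0.032 [-1.0607111   0.02329367]
side [0, 0.014, 0] 0.035 [-1.52800781 -0.12733981]
scene [0.0095, 0, 0] 0.0335 [ 0.39793643 -0.02329818]
side [0, 0.007, 0] 0.033 [-0.16282143 -0.06016112]
side [0, 0.014, 0] 0.036000000000000004 [-0.76606138  0.04014377]
scene [0.0095, 0, 0] 0.032 [0.56531493 0.07701929]
```

```bash
python3 -m handwheel '[[[0,0,0],[0.008,0,0],0],[[0,0,0],[0.008,0,0],0],[[0,0,0],[0.005,0.004,0],0],[[0,0,0],[0,0.008,0],0],[[0,0,0],[0,0.006,0],0]]'
python3 st.py -47 64 28
```

```text
t: 4.13
tcp_pos: [0.5382, 0.0673, 0.1251]
ee_rot: [-1.574, -0.002, 3.066]
force: [0.4, -0.3, -0.7]
opening: 0.0006
t 4.1333 box [-50.4  64.1  40.1] F [ 0.4 -0.3 -0.7] op 0.0006 rpy [-9.020e+01 -1.000e-01  1.757e+02] q [-0.08  0.51  1.7   0.    0.93  1.56]
tool shift mm [-3.4 12.1  0.2] turn [0.17 0.04 0.1 ]
```

```bash
python3 -m handwheel '[[[0,0,0],[0,0.006,0],0],[[0,0,0],[0,0.004,0],0],[[0,0,0],[-0.002,0.001,0],0],[[0,0,0],[0,0,0],0]]'
python3 st.py -47 64 28; python3 look.py k2
```

```text
t: 4.47
tcp_pos: [0.5386, 0.0673, 0.1104]
ee_rot: [-1.574, -0.006, 3.066]
force: [-0.4, -0.1, -1.1]
opening: 0.0004
t 4.4667 box [-49.9  64.2  25.4] F [-0.4 -0.1 -1.1] op 0.0004 rpy [-90.2  -0.3 175.6] q [-0.08  0.53  1.71  0.    0.9   1.56]
tool shift mm [-2.9 -2.7  0.2] turn [0.17 0.03 0.35]
```

View pics/k2.png

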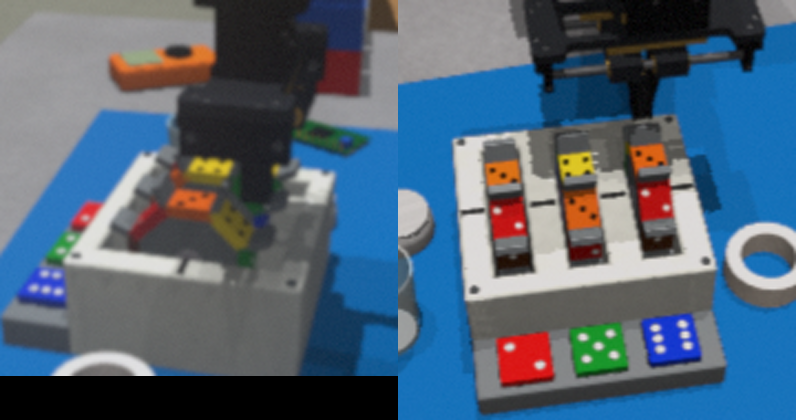

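```bash
python3 -m handwheel '[[[0,0,0],[-0.005,-0.001,0],0],[[0,0,0],[-0.005,0,0],0],[[0,0,0],[-0.005,0,0],0]]'
python3 st.py 0 64 25
python3 -m handwheel '[[[0,0,0],[-0.005,0,0],0],[[0,0,0],[-0.005,0,0],0]]'
python3 st.py 0 64 25; python3 look.py k3
```

```text
t: 4.82
tcp_pos: [0.5526, 0.0664, 0.112]
ee_rot: [-1.574, -0.009, 3.066]
force: [-2.5, 0.1, 0.5]
opening: 0.0005
t 4.8167 box [-35.9  64.3  27. ] F [-2.5 -0.1  0.5] op 0.0005 rpy [-90.2  -0.5 175.7] q [-0.08  0.55  1.67  0.    0.93  1.56]
tool shift mm [-35.9   1.6   0.4] turn [0.17 0.05 0.54]
t: 4.98
tcp_pos: [0.5627, 0.0657, 0.1121]
ee_rot: [-1.574, -0.012, 3.066]
force: [-1.1, -0.2, 1.4]
opening: 0.0003
t 4.9833 box [-25.8  64.4  27.1] F [-1.1 -0.2  1.4] op 0.0003 rpy [-90.2  -0.7 175.7] q [-0.08  0.56  1.65  0.    0.95  1.56]
tool shift mm [-25.8   1.8   0.4] turn [0.17 0.06 0.66]
```

View pics/k3.png

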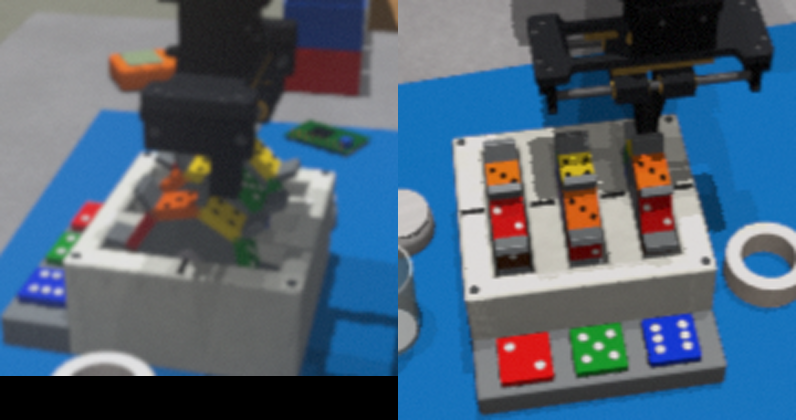

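```bash
python3 -m handwheel '[[[0,0,0.4],[-0.005,0,0],0],[[0,0,0],[-0.005,0,0],0],[[0,0,0],[-0.005,0,0],0],[[0,0,0],[-0.005,0,0],0],[[0,0,0],[-0.003,0,0],0]]'
python3 st.py 0 64 25; python3 look.py k4
```

```text
t: 5.5
tcp_pos: [0.5908, 0.0634, 0.1124]
ee_rot: [-1.574, 0.003, 3.066]
force: [0.6, -0.5, 0.8]
opening: 0.0002
t 5.5 box [ 2.4 64.3 27.4] F [ 0.7 -0.5  0.8] op 0.0002 rpy [-90.2   0.2 175.7] q [-0.08  0.58  1.59  0.    0.97  1.56]
tool shift mm [2.4 2.4 0.3] turn [ 0.17  0.05 -0.17]
```

View pics/k4.png

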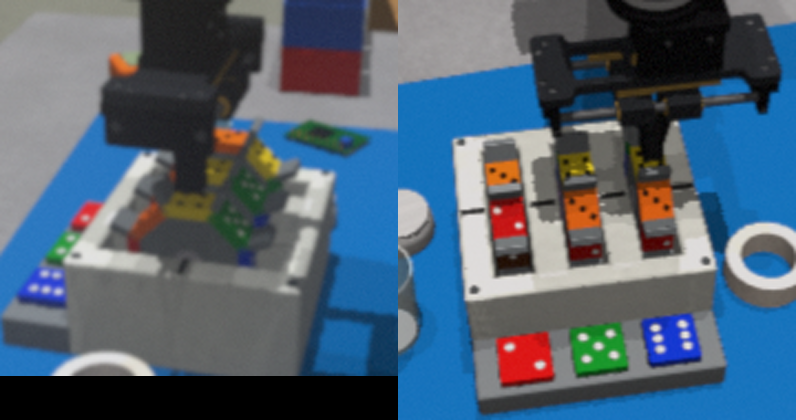

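```bash
python3 -m handwheel '[[[0,0,0],[0,-0.008,0],0],[[0,0,0],[0,-0.010,0],0],[[0,0,0],[0.003,-0.004,0],0],[[0,0,0],[0.014,0,0],0],[[0,0,0],[0.015,0,0],0]]'
python3 -m handwheel '[[[0,0,0],[0.010,0,0],0],[[0,0,0],[0.003,0.004,0],0],[[0,0,0],[0,0.008,0],0],[[0,0,0],[0,0.006,0],0],[[0,0,0],[0,0,0],0]]'
python3 st.py -47 64 26.5
```

```text
t: 6.02
tcp_pos: [0.5615, 0.0652, 0.1378]
ee_rot: [-1.574, 0.009, 3.065]
force: [-0.4, -0.2, -0.0]
opening: 0.0007
t: 6.43
tcp_pos: [0.5458, 0.0668, 0.1211]
ee_rot: [-1.574, 0.011, 3.066]
force: [-0.3, -1.2, 0.7]
opening: 0.0005
t 6.4333 box [-42.8  64.3  36.1] F [-0.2 -1.2  0.7] op 0.0005 rpy [-90.2   0.6 175.7] q [-0.08  0.52  1.7   0.    0.91  1.56]
tool shift mm [4.3 9.5 0.3] turn [ 0.17  0.05 -0.62]
```

```bash
python3 -m handwheel '[[[0,0,-0.5],[0.004,0,0],0],[[0,0,0],[0,0.006,0],0],[[0,0,0],[0,0.003,0],0],[[0,0,0],[0,0,0],0]]'
python3 st.py -47 64 26.5
```

```text
t: 6.77
tcp_pos: [0.5429, 0.0669, 0.1098]
ee_rot: [-1.574, 0.001, 3.065]
force: [-0.1, -0.0, -0.4]
opening: 0.0001
t 6.7667 box [-45.6  64.1  24.8] F [-0.1 -0.  -0.4] op 0.0001 rpy [-9.020e+01  1.000e-01  1.756e+02] q [-0.08  0.53  1.71  0.    0.9   1.56]
tool shift mm [ 1.4 -1.7  0.1] turn [ 0.17  0.03 -0.05]
```

```bash
python3 -m handwheel '[[[0,0,0],[-0.005,-0.0015,0],0],[[0,0,0],[-0.005,0,0],0],[[0,0,0],[-0.005,0,0],0],[[0,0,0.2],[-0.005,0,0],0],[[0,0,0.2],[-0.005,0,0],0]]'
python3 st.py 0 64 26.5
python3 -m handwheel '[[[0,0,0.2],[-0.005,0,0],0],[[0,0,0.2],[-0.005,0,0],0],[[0,0,0],[-0.005,0,0],0],[[0,0,0],[-0.003,0,0],0],[[0,0,0],[0,0,0],0]]'
python3 st.py 0 64 26.5
```

```text
t: 7.18
tcp_pos: [0.5664, 0.0652, 0.1105]
ee_rot: [-1.574, -0.0, 3.066]
force: [-1.0, 0.3, 0.7]
opening: 0.0005
t 7.1833 box [-22.1  64.2  25.5] F [-1.   0.2  0.7] op 0.0005 rpy [-90.2  -0.  175.7] q [-0.08  0.56  1.65  0.    0.93  1.56]
tool shift mm [-22.1  -1.    0.3] turn [0.17 0.04 0.  ]
t: 7.6
tcp_pos: [0.5913, 0.0632, 0.1115]
ee_rot: [-1.574, 0.017, 3.065]
force: [1.0, -0.0, 0.3]
opening: 0.0006
t 7.6 box [ 2.9 64.1 26.5] F [1.  0.1 0.3] op 0.0006 rpy [-90.2   1.  175.6] q [-0.08  0.58  1.6   0.    0.95  1.56]
tool shift mm [ 2.9 -0.   0.1] turn [ 0.17  0.02 -0.96]
```

```bash
python3 -m handwheel '[[[0,0,-0.5],[0,-0.008,0],0],[[0,0,-0.4],[0,-0.010,0],0],[[0,0,0],[0.003,-0.004,0],0],[[0,0,0],[0.014,0,0],0],[[0,0,0],[0.015,0,0],0]]'
python3 -m handwheel '[[[0,0,0],[0.012,0,0],0],[[0,0,0],[0.005,0.004,0],0],[[0,0,0],[0,0.008,0],0],[[0,0,0],[0,0.006,0],0],[[0,0,0],[0,0,0],0]]'
python3 st.py -47 64 26;python3 look.py k5
```

```text
t: 8.02
tcp_pos: [0.5633, 0.0647, 0.1342]
ee_rot: [-1.574, 0.007, 3.064]
force: [-0.5, 0.3, -0.8]
opening: 0.0002
t: 8.43
tcp_pos: [0.5428, 0.0666, 0.1148]
ee_rot: [-1.574, 0.007, 3.065]
force: [-0.4, -0.2, -0.0]
opening: 0.0008
t 8.4333 box [-45.7  63.7  29.8] F [-0.4 -0.3 -0. ] op 0.0008 rpy [-90.2   0.4 175.6] q [-0.08  0.52  1.71  0.    0.9   1.56]
tool shift mm [ 1.3  3.8 -0.2] turn [ 0.16 -0.01 -0.4 ]
```

View pics/k5.png

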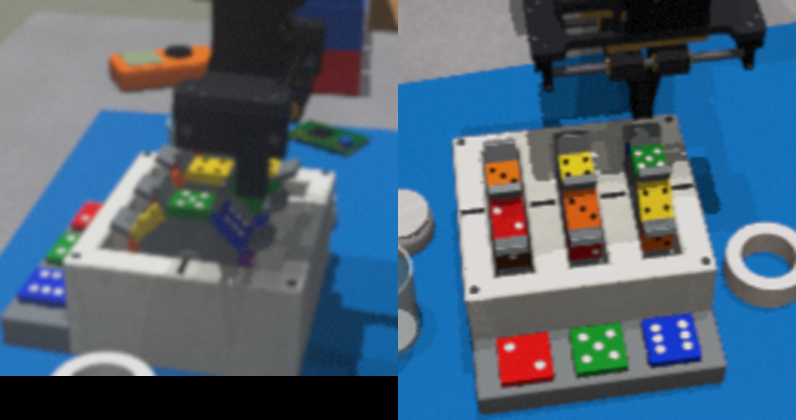

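Green 5 is up on the left wheel; one more click to blue.

```bash
python3 -m handwheel '[[[0,0,-0.3],[0,0.003,0],0],[[0,0,0],[-0.005,0,0],0],[[0,0,0],[-0.005,0,0],0],[[0,0,0],[-0.005,0,0],0],[[0,0,0.2],[-0.005,0,0],0]]'
python3 st.py 0 64 26.5
python3 -m handwheel '[[[0,0,0.2],[-0.005,0,0],0],[[0,0,0.2],[-0.005,0,0],0],[[0,0,0],[-0.005,0,0],0],[[0,0,0],[-0.005,0,0],0],[[0,0,0],[-0.003,0,0],0]]'
python3 st.py 0 64 26.5
```

```text
t: 8.95
tcp_pos: [0.5637, 0.065, 0.1116]
ee_rot: [-1.574, 0.0, 3.065]
force: [-1.4, 0.0, 1.1]
opening: 0.0006
t 8.95 box [-24.8  63.8  26.6] F [-1.4 -0.1  1.1] op 0.0006 rpy [-90.2   0.  175.6] q [-0.08  0.55  1.65  0.    0.93  1.56]
tool shift mm [-24.8   0.1  -0.2] turn [ 0.17 -0.   -0.03]
t: 9.37
tcp_pos: [0.593, 0.0626, 0.1125]
ee_rot: [-1.574, 0.016, 3.065]
force: [0.4, 0.3, 0.2]
opening: 0.0005
t 9.3667 box [ 4.6 63.6 27.5] F [0.4 0.3 0.2] op 0.0005 rpy [-90.2   0.9 175.6] q [-0.08  0.58  1.59  0.    0.95  1.56]
tool shift mm [ 4.6  0.9 -0.4] turn [ 0.17 -0.02 -0.9 ]
```

```bash
python3 -m handwheel '[[[0,0,-0.5],[0,-0.008,0],0],[[0,0,-0.4],[0,-0.012,0],0],[[0,0,0],[0.005,-0.010,0.005],0],[[0,0,0],[0.014,0,0.015],0],[[0,0,0],[0.014,0,0.015],0]]'
python3 -m handwheel '[[[0,0,0],[0.010,0,0.015],0],[[0,0,0],[0.003,0,0.008],0],[[0,0,0],[0,0,0],0],[[0,0,0],[0,0,0],0]]'
python3 st.py -47 0 26;python3 look.py k6
```

```text
t: 9.78
tcp_pos: [0.5633, 0.0301, 0.1441]
ee_rot: [-1.574, 0.009, 3.068]
force: [-0.8, 0.1, -0.8]
opening: 0.0005
t: 10.12
tcp_pos: [0.5457, 0.0047, 0.1458]
ee_rot: [-1.573, 0.01, 3.065]
force: [0.4, 0.1, -0.3]
opening: 0.0006
t 10.1167 box [-38.1   2.3  60.8] F [ 0.4  0.2 -0.3] op 0.0006 rpy [-90.1   0.6 175.6] q [-0.2   0.48  1.69  0.    0.97  1.45]
tool shift mm [ 9.3 34.7  2.3] turn [ 0.12  0.03 -0.58]
```

View pics/k6.png

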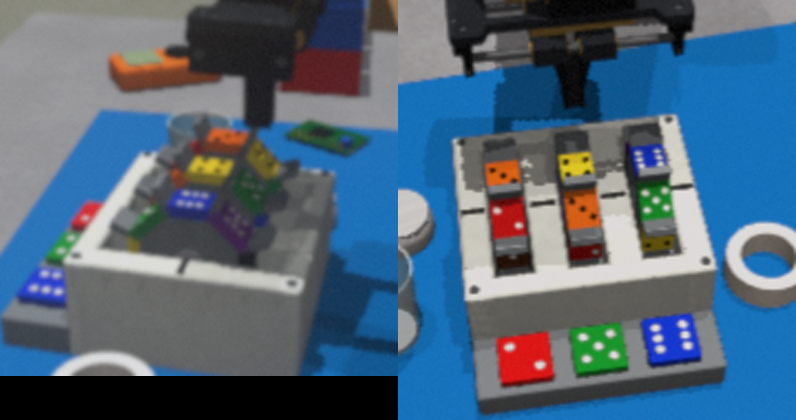

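Left wheel shows blue 6 up. Now the middle wheel (+1).

```bash
python3 -m handwheel '[[[0,0,-0.5],[0.008,0.004,0.002],0],[[0,0,0],[0.001,0.010,0],0],[[0,0,0],[0,0.010,0],0],[[0,0,0],[0,0.005,0],0],[[0,0,0],[0,0,0],0]]'
python3 st.py -47 0 26
```

```text
t: 10.63
tcp_pos: [0.538, 0.0058, 0.1145]
ee_rot: [-1.573, 0.002, 3.07]
force: [0.1, -0.7, -0.7]
opening: 0.0002
t 10.6333 box [-45.9   2.8  29.5] F [ 0.2 -0.7 -0.7] op 0.0002 rpy [-9.010e+01  1.000e-01  1.759e+02] q [-0.2   0.52  1.73  0.    0.9   1.44]
tool shift mm [1.2 3.5 2.8] turn [ 0.13  0.29 -0.12]
```

```bash
python3 -m handwheel '[[[0,0.2,0],[0,0.003,0.002],0],[[0,0,0],[-0.005,0,0],0],[[0,0,0],[-0.005,0,0],0],[[0,0,0],[-0.005,0,0],0],[[0,0,0.2],[-0.005,0,0],0]]'
python3 st.py 0 0 26.5
python3 -m handwheel '[[[0,0,0.2],[-0.005,0,0],0],[[0,0,0.2],[-0.005,0,0],0],[[0,0,0],[-0.005,0,0],0],[[0,0,0],[-0.005,0,0],0],[[0,0,0],[-0.003,0,0],0]]'
python3 st.py 0 0 26.5
```

```text
t: 11.05
tcp_pos: [0.5555, 0.0032, 0.1101]
ee_rot: [-1.574, -0.004, 3.067]
force: [-2.3, 0.3, 1.7]
opening: 0.0004
t 11.05 box [-28.3   1.6  25.1] F [-2.4  0.2  1.7] op 0.0004 rpy [-90.2  -0.2 175.8] q [-0.2   0.54  1.68  0.    0.92  1.45]
tool shift mm [-28.2  -1.5   1.6] turn [0.17 0.14 0.21]
t: 11.47
tcp_pos: [0.5845, 0.0008, 0.1114]
ee_rot: [-1.573, 0.012, 3.067]
force: [0.0, -0.2, -0.1]
opening: 0.0003
t 11.4667 box [ 0.9  1.4 26.4] F [ 0.1 -0.2 -0.1] op 0.0003 rpy [-90.1   0.7 175.7] q [-0.19  0.57  1.62  0.    0.94  1.45]
tool shift mm [ 0.9 -0.1  1.4] turn [ 0.15  0.13 -0.66]
```

```bash
python3 -m handwheel '[[[0,0,-0.5],[0,-0.008,0],0],[[0,0,-0.2],[0,-0.012,0],0],[[0,0,0],[-0.005,-0.010,0.005],0],[[0,0,0],[-0.012,0,0.015],0],[[0,0,0],[-0.012,0,0.015],0]]'
python3 -m handwheel '[[[0,0,0],[-0.010,0,0.015],0],[[0,0,0],[-0.003,0,0.008],0],[[0,0,0],[0,0,0],0],[[0,0,0],[0,0,0],0]]'
python3 st.py 47 -64 26;python3 look.py k7
```

```text
t: 11.88
tcp_pos: [0.6134, -0.0346, 0.1426]
ee_rot: [-1.574, 0.001, 3.071]
force: [1.5, -0.4, 0.0]
opening: 0.0006
t: 12.22
tcp_pos: [0.6303, -0.063, 0.1437]
ee_rot: [-1.572, 0.009, 3.068]
force: [-0.9, 0.6, 0.3]
opening: 0.0004
t 12.2167 box [ 51.5 -58.7  58.7] F [-0.9  0.5  0.3] op 0.0004 rpy [-90.1   0.5 175.8] q [-0.28  0.59  1.46  0.    1.08  1.36]
tool shift mm [ 4.8 32.7  5.4] turn [ 0.1   0.19 -0.5 ]
```

View pics/k7.png

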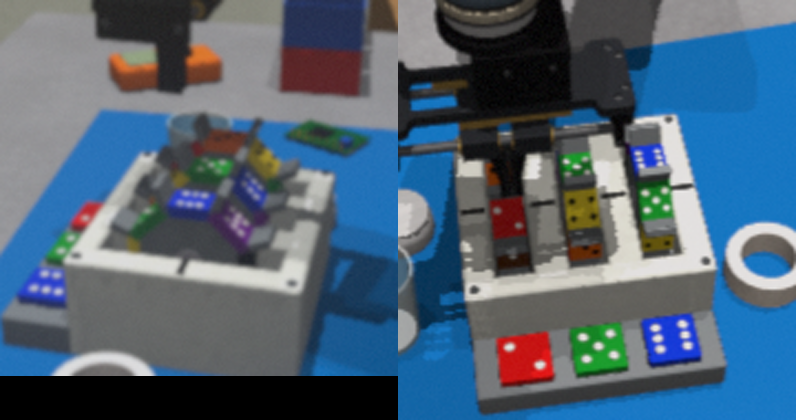

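```bash
python3 -m handwheel '[[[0,0.2,-0.5],[0.002,0.004,0.005],0],[[0,0,0],[0,0.010,0],0],[[0,0,0],[0,0.010,0],0],[[0,0,0],[0,0.004,0],0],[[0,0,0],[0,0,0],0]]'
python3 st.py 47 -64 26
```

```text
t: 12.73
tcp_pos: [0.6246, -0.0642, 0.1122]
ee_rot: [-1.574, -0.005, 3.068]
force: [0.3, 0.2, 1.1]
opening: 0.0003
t 12.7333 box [ 45.9 -60.4  27.2] F [0.2 0.2 1.1] op 0.0003 rpy [-90.2  -0.3 175.8] q [-0.28  0.63  1.49  0.    1.03  1.36]
tool shift mm [-1.1  1.2  3.7] turn [0.17 0.2  0.28]
```

```bash
python3 -m handwheel '[[[0,0.2,0.2],[0,0.0015,0.003],0],[[0,0,0],[0.005,0,0],0],[[0,0,0],[0.005,0,0],0],[[0,0,0],[0.005,0,0],0],[[0,0,-0.2],[0.005,0,0],0]]'
python3 st.py 0 -64 26.5
python3 -m handwheel '[[[0,0,-0.2],[0.005,0,0],0],[[0,0,-0.2],[0.005,0,0],0],[[0,0,0],[0.005,0,0],0],[[0,0,0],[0.005,0,0],0],[[0,0,0],[0.003,0,0],0]]'
python3 st.py 0 -64 26.5
```

```text
t: 13.15
tcp_pos: [0.6075, -0.0663, 0.1112]
ee_rot: [-1.573, 0.005, 3.065]
force: [1.2, -0.6, 0.2]
opening: 0.0003
t 13.15 box [ 28.9 -63.7  26.2] F [ 1.3 -0.5  0.2] op 0.0003 rpy [-90.1   0.3 175.6] q [-0.29  0.6   1.55  0.    0.99  1.35]
tool shift mm [28.9 -0.4  0.3] turn [ 0.12 -0.01 -0.26]
t: 13.57
tcp_pos: [0.579, -0.0638, 0.1119]
ee_rot: [-1.573, -0.008, 3.065]
force: [-0.5, 0.4, 0.4]
opening: 0.0001
t 13.5667 box [  0.4 -63.5  26.9] F [-0.5  0.4  0.4] op 0.0001 rpy [-90.1  -0.4 175.6] q [-0.3   0.57  1.61  0.    0.97  1.35]
tool shift mm [0.4 0.4 0.5] turn [0.14 0.   0.45]
```

Lift and retreat up and back.

```bash
python3 -m handwheel '[[[0,0,0.4],[0,-0.008,0],0],[[0,0,0],[0,-0.015,0],0],[[0,0,0],[0,-0.025,0],0],[[0,0,0],[0.015,-0.025,0],0],[[0,0,0],[0.025,-0.015,0],0]]'
python3 -m handwheel '[[[0,0,0],[0.03,-0.01,0],0],[[0,0,0],[0.03,0,0],0],[[0,0,0],[0.02,0,0],0],[[0,0,0],[0.005,0,0],0],[[0,0,0],[0,0,0],0]]'
python3 -m handwheel '[[[0,0,0],[0,0,0],0],[[0,0,0],[0,0,0],0],[[0,0,0],[0,0,0],0]]'
python3 st.py;python3 look.py k8
python3 - <<'E'
from h import *
cv2.imwrite('pics/end.png',imaging.camera('scene')[:,:,::-1])
E
```

```text
t: 13.98
tcp_pos: [0.5364, -0.0605, 0.1996]
ee_rot: [-1.576, -0.011, 3.065]
force: [0.8, -0.5, 0.8]
opening: 0.0001
t: 14.4
tcp_pos: [0.4465, -0.0533, 0.2171]
ee_rot: [-1.573, -0.002, 3.066]
force: [0.6, -0.2, -0.2]
opening: 0.0006
t: 14.65
tcp_pos: [0.4496, -0.0541, 0.2178]
ee_rot: [-1.573, 0.002, 3.065]
force: [-0.3, 0.1, -0.2]
opening: 0.0005
t 14.65 box [-129.4  -63.6  132.8] F [-0.3  0.1 -0.2] op 0.0005 rpy [-9.010e+01  1.000e-01  1.756e+02] q [-0.37  0.26  1.81  0.    1.07  1.28]
```

View pics/k8.png

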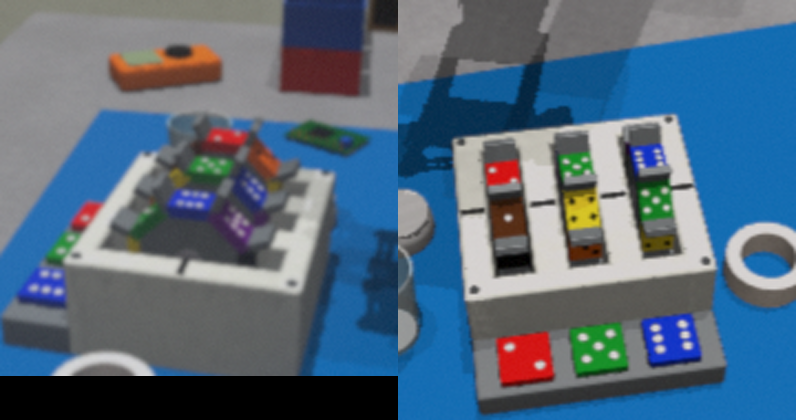

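View pics/end.png

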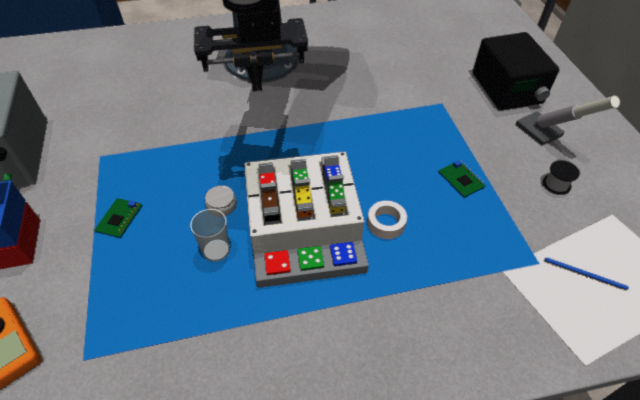

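All three wheels match their tiles: red, green and blue from image left to right, at about (267,178), (300,176) and (333,172). The tin, cup and tape are where they were at the start.

```bash
python3 -c "
from workcell import job
print(job.finish_job())"
```

```text
the job is handed in; nothing more can be done
None
```

I set all three wheels to match their tiles and handed the job in at about 14.8 s. The left wheel went from 3 to 6 (blue), the middle from 4 to 5 (green) and the right from 3 to 2 (red), each digit with its own gentle push.

**Last checks:** After I backed the arm off, the side and scene pictures showed each matching digit facing straight up. They also showed the tin, cup and tape roll where they stood at the start. I judged this by eye and did not measure wheel angles or bystander positions. The highest wrist force I read between moves was about 3 N, and the arm is clear of everything.

**One disagreement:** The pictures put the fingertips about 32 mm above the TCP that the robot reports. My first pass over the left wheel therefore went over it without touching. I lowered the target height by that amount and every push after that clicked the wheel one digit.

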